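# Turn the wheelchair wheel until its valve is ready for the pump

## Task

The wheel of a child's wheelchair sits in a bench wheel stand: push its spokes round with the fingertips until the tyre valve is at the very bottom of the wheel, its stem pointing straight up at the hub ready for the pump, and leave the wheel at rest like that. Keep off the tyre and the valve, and do not lift the wheel in the slots of its stand. Leave the gauge, tyre lever, pump and bottle where they are.

Things in the scene. Friction and masses are not known exactly. Their poses are not given: they have to be found in the camera images.
- stand: Blue-painted steel bench wheel stand, fixed. Origin: centre of its underside on the counter; x along the axle, away from the robot, y to the robot's left. Base plate 300 (x) x 200 mm, 12 mm high. Two flat uprights 28 mm wide (y), 8 mm thick, at x = -58 and +58 mm, y = 0, 311 mm high with slots open at the top. The near one stands before the wheel's lower middle; left and right of it the spokes are free.
- hub (a point): Centre of the wheel, on the axle, 285 mm above the counter; midway between the uprights. Axle: 12 mm steel rod along the stand's x, 150 mm long, its ends lying in the slots.
- wheel (a joint): Turn of the wheel about the stand's x, rad, no stops. 0 or whole turns: valve at the bottom, stem straight up. Pushing left-hand spokes (stand +y) down lowers it, right-hand spokes (-y) down raises it. Stiff greased bearings: about 0.3 N m to turn (2 N at 150 mm); it stays where left, coasting only 1 or 2 degrees. Starts 115 to 180 degrees from the goal (reading 2.0 to 4.28).
- valve: Valve stem, black rubber with a brass tip, 30 mm long, 15 mm thick at the foot, 8 mm at the tip, sticking out of the rim's inner face towards the hub, midway between two spokes. Origin: its foot on the rim, 200 mm from the wheel's centre; z axis along the stem to the hub; x along the axle, as the stand's.
- spoke (a point): Middle of one spoke, 117 mm from the wheel's centre, turning with the wheel; next to the valve, 22.5 degrees from it towards the wheel's +y. The wheel has 8 alike, straight grey plastic spokes 45 degrees apart, each 22 mm wide (round the wheel) and 24 mm thick (12 mm either side of the wheel's middle plane), free from the hub (radius 34 mm) to the rim (radius 200 mm). The gaps are open right through.
- tyre: Black tyre, 520 mm outside diameter, 36 mm wide, outside the grey rim (radius 200 to 228 mm, 30 mm wide). Origin at the wheel's centre; it turns with the wheel. A steel handrim (radius 222 mm) stands 46 mm off the wheel's middle on the far side, away from the robot.
- axle (a joint): Height of the axle above the bottom of the slots, m; 0: seated. Nothing but the wheel's weight (about 20 N) keeps it down.
- gauge: Tyre pressure gauge lying on the counter left of the stand's base: black disc 62 mm in diameter, 22 mm high, with a brass stub reaching 92 mm along its x. Origin under the disc's centre. Loose.
- lever: Blue plastic tyre lever lying on the counter right of the stand's base: 130 x 17 mm, 7 mm high with the tip turned up to 15 mm, along its x. Origin under its middle. Loose.
- pump: Hand pump lying on the counter to the right of the wheel: barrel 32 mm thick, 280 mm overall along its x, crossbar 100 mm wide at -x. Origin under the barrel's middle. Loose.
- disinfectant: White bottle standing on the counter to the left beyond the wheel, 66 mm in diameter, 150 mm high. Origin under its centre. Loose.

How it is judged:
By the outcome, as a careful person would: the job done as asked, in the order asked, and still so for the second after the job is handed in, with the robot touching nothing.
It also fails if it takes over 67 s, if anything falls off the work surface, if the arm or the gripper's body presses on something with over 40 N, if the wrist force passes 120 N, or if a joint passes its speed limit or range.

## Robot

A 7-joint arm with a two-finger parallel gripper is mounted at the origin on the work surface. World frame = base frame: x ahead of the robot, y to its left, z up, the work surface at z = 0. Lengths are in m, angles in rad, forces in N, time in s.
With the tool pointing down it reaches from about 0.4 to 0.875 m from the base axis. Payload 19.3 kg.
Tool frame: the origin (TCP) lies midway between the tips of the shut fingers; the grasp point (between the pads) lies bot.tcp_to_grasp behind it (bot.tcp_to_grasp is the distance from the TCP to the grasp point, in m); z points along the fingers, y is the line along which they close (so a half turn about z gives the same grasp; the last joint's range is limited). The gripper opens to 85 mm and grips with 20 to 120 N. Pads are 22 mm wide; open, the fingers measure 114 mm over their backs; the gripper's body (76 mm by 85 mm) begins 54 mm behind the grasp point. The pads swing forward as they close: fully open they stand 13 mm farther back than shut.
Start: joints at [-1.36, 0.521, -0.036, 1.599, 0.021, 1.021, -0.113], TCP at [0.173, 0.601, 0.193] pointing down, gripper open.
Joint ranges: [-2.91, 2.91], [-0.3, 2.13], [-1.5, 1.42], [0.17, 2.43], [-1.26, 4.41], [0.16, 1.93], [-2.52, 2.52]. Speed limits (rad/s): [1.89, 1.89, 2.39, 2.39, 3.01, 3.01, 3.01].

## Interface

Orientations are given as [roll, pitch, yaw] about the fixed x, y, z axes, in that order (R = Rz(yaw) Ry(pitch) Rx(roll)).
In Python, from workcell import observe, imaging, bot gives the robot as it stands.
- The arm moves only by the tool send_rows, never from a script. Its argument "plan" is text: rows parted by semicolons, each of 7 numbers parted by spaces: the shift along the tool's x, y, z in m, then the turn, a rotation vector about the tool's x, y, z in degrees, then the finger opening in m, from 0 to 0.0854. In form: dx dy dz rx ry rz claw; .... A call has 1 to 10 rows; each row is the pose to reach, as a shift and turn from the pose commanded when the call began, along the tool's axes at that moment; what a row does not reach only later rows make up. A row lasts 1/12 s, in which the tool goes at most 41.7 mm and 7.16 degrees, less where a joint would pass 70% of its speed; a pose out of reach is approached as far as the arm can. A call with a gripper value outside its range is refused whole. The fingers move at their own pace and stop on an object; "grip_force" is the grip in N (left out, the last holds). Time passes only in rows, so rows that repeat a pose let the fingers close. It gives the time, the measured TCP pose, the force, the opening and the grip force at its end, in the units of the state.
- observe(): the state, without advancing time (a new reading comes with each control period).
- imaging.grab_frame(name): name is "scene" or "top" or "wrist"; returns a dict with "color" (384x512x3 uint8, red, green, blue), "fx", "fy", "cx", "cy" (pixels), "eye" and "orientation" of the camera in the world; the wrist camera has in their place "tool_from_camera" (4x4, takes a point from camera to tool coordinates, whose origin is the TCP and whose axes are the flange's). Camera axes: x right, y down, z forward; pixel columns grow to the right and rows downward; lengths in m; the calibration is good to about 2 mm. A picture is of the moment at which its call begins: read the wrist's pose just before it. There is no depth.
- bot.job_done(): hands the job in; it is judged then, once.
The state is a dict: "clock": time; "qpos": joint angles; "qd": joint speeds; "joint_efforts": joint torques, N m; "position": TCP position; "tool_rot": TCP orientation; "force": force on the tool from outside, world axes, zero at the start; "moment": the same for the moment, N m; "grip_width": finger opening in m; "finger_force": force on a finger pad.
Only numpy, scipy, OpenCV 4.12 (cv2) and the standard library are available. Lean on these libraries where they do the work, as an engineer would, in place of code of your own. Each camera call takes 0.05 s, during which the arm holds its last target. There are 200 camera calls.

## Working session

There is one attempt and no reset: what is moved stays moved. The work goes in short steps, Python scripts to look and compute and a tool call to move; the robot and the scene stay as the last step left them, time stands still between calls to the robot, and variables do not carry over. Pictures are saved under pics/ and viewed, at most 10 in all, crops included, and the job is handed in when it is done.

Besides the shell and the picture viewer there is one more tool, called by a JSON object that holds its "fn" and its "kwargs". send_rows: Moves the arm, as the interface text tells. Its arguments: {"type":"object","properties":{"plan":{"type":"string"},"grip_force":{"type":"number"}},"required":["plan"]}

```bash
mkdir -p pics; ls; python3 - <<'E'
from workcell import observe, imaging, bot
import cv2,numpy as np
for n in("scene","top"):
    f=imaging.grab_frame(n); cv2.imwrite(f"pics/{n}0.png",f["color"][:,:,::-1])
    print(n,{k:np.round(v,4).tolist() for k,v in f.items() if k!="color"})
s=observe();print({k:np.round(v,3).tolist() for k,v in s.items()},bot.tcp_to_grasp)
E
```

```text
pics
scene {'fx': 421.6667, 'fy': 421.6667, 'cx': 255.5515, 'cy': 186.971, 'eye': [1.4424, -0.3379, 0.8144], 'orientation': [-2.1862, 0.0134, 1.2202]}
top {'fx': 367.3341, 'fy': 367.3341, 'cx': 252.7165, 'cy': 188.9585, 'eye': [0.5005, -0.0151, 1.0408], 'orientation': [-3.038, 0.0039, -1.5609]}
{'clock': 0.1, 'qpos': [-1.36, 0.522, -0.036, 1.6, 0.021, 1.021, -0.113], 'qd': [-0.001, -0.003, -0.0, -0.001, -0.0, 0.001, 0.001], 'joint_efforts': [0.002, -92.849, 1.983, -37.053, 0.018, 0.005, -0.0], 'position': [0.173, 0.6, 0.193], 'tool_rot': [-3.141, 0.0, 2.861], 'force': [-0.06, -0.334, -0.314], 'moment': [-0.004, 0.036, 0.024], 'finger_force': 0.0, 'grip_width': 0.086} 0.0187
```

View pics/scene0.png

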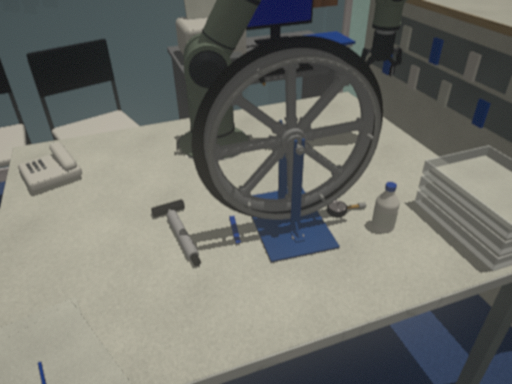

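View pics/top0.png

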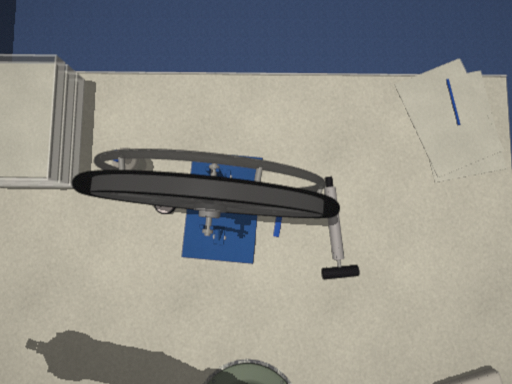

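The scene view, from the far side, shows the wheel with its hub at about (293,137), the bottle at (386,208) and the gauge at (337,209). The top view shows the base plate's corners at about (183,256), (253,262), (262,158) and (193,157). Next I'll fit the stand pose and rectify the wheel plane.

```bash
cat > h.py <<'E'
import numpy as np,cv2
from scipy.spatial.transform import Rotation as R
from workcell import observe,imaging,bot
def cam(f):
    if "eye" in f: return R.from_euler("xyz",f["orientation"]).as_matrix(),np.array(f["eye"])
    s=observe();T=f["tool_from_camera"];Rt=R.from_euler("xyz",s["tool_rot"]).as_matrix()
    return Rt@T[:3,:3],np.array(s["position"])+Rt@T[:3,3]
def onz(f,p,z):
    M,e=cam(f);d=M@[(p[0]-f["cx"])/f["fx"],(p[1]-f["cy"])/f["fy"],1];return e+d*(z-e[2])/d[2]
def proj(f,P):
    M,e=cam(f);q=(np.atleast_2d(P)-e)@M;return np.c_[f["fx"]*q[:,0]/q[:,2]+f["cx"],f["fy"]*q[:,1]/q[:,2]+f["cy"]]
def rect(f,hub,yaw,off=0,S=600,r=.27):
    # wheel-plane view as from the robot: image right = stand -y, up = z
    ax=np.array([np.cos(yaw),np.sin(yaw),0]);ay=np.array([-np.sin(yaw),np.cos(yaw),0])
    u,v=np.meshgrid((np.arange(S)-S/2)*2*r/S,(np.arange(S)-S/2)*2*r/S)
    P=hub+ax*off-u[...,None]*ay-v[...,None]*np.array([0,0,1.])
    m=proj(f,P.reshape(-1,3)).reshape(S,S,2).astype(np.float32)
    return cv2.remap(np.ascontiguousarray(f["color"]),m[...,0],m[...,1],cv2.INTER_CUBIC)[:,:,::-1]
E
python3 - <<'E'
from h import *
f=imaging.grab_frame("top")
c=f["color"].astype(int);m=((c[...,2]>c[...,0]*1.8)&(c[...,2]>60)).astype(np.uint8)
m[:140]=0;m[280:]=0;m[:,:170]=0;m[:,268:]=0
ys,xs=np.nonzero(m);P=np.array([onz(f,(x,y),.012)[:2] for x,y in zip(xs,ys)])
r=cv2.minAreaRect(P.astype(np.float32)*1000);print(r)
for p in((183,256),(253,262),(262,158),(193,157)):print(p,onz(f,p,.012).round(3))
g=imaging.grab_frame("scene");cen=np.array(r[0])/1000
a=[onz(g,(293,136),.285)];print("hub scene",a,cen)
E
```

```text
((557.1771240234375, 74.85101318359375), (195.88641357421875, 294.126220703125), 85.36002349853516)
(183, 256) [0.419 0.181 0.012]
(253, 262) [ 0.405 -0.013  0.012]
(262, 158) [ 0.696 -0.035  0.012]
(193, 157) [0.697 0.161 0.012]
hub scene [array([0.55505922, 0.08333904, 0.285     ])] [0.55717712 0.07485101]
```

```bash
python3 - <<'E'
from h import *
g=imaging.grab_frame("scene");hub=np.array([.557,.075,.285]);yaw=np.radians(-4.6)
im=rect(g,hub,yaw,0.015)
for r in(200,260):cv2.circle(im,(300,300),int(r/.9),(0,255,0),1)
cv2.imwrite("pics/r0.png",im)
E
```

```text
Traceback (most recent call last):
cv2.error: OpenCV(4.12.0) :-1: error: (-5:Bad argument) in function 'circle'
> Overload resolution failed:
>  - Layout of the output array img is incompatible with cv::Mat
>  - Expected Ptr<cv::UMat> for argument 'img'
```

```bash
sed -i 's/INTER_CUBIC)\[:,:,::-1\]/INTER_CUBIC)[:,:,::-1].copy()/' h.py; python3 - <<'E'
from h import *
g=imaging.grab_frame("scene");hub=np.array([.557,.075,.285]);yaw=np.radians(-4.6)
im=rect(g,hub,yaw,0.012)
im=cv2.convertScaleAbs(im,alpha=1.6)
for r in(200,260):cv2.circle(im,(300,300),int(r/.9),(0,255,0),1)
cv2.imwrite("pics/r0.png",im)
E
```

```text
(no output)
```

View pics/r0.png

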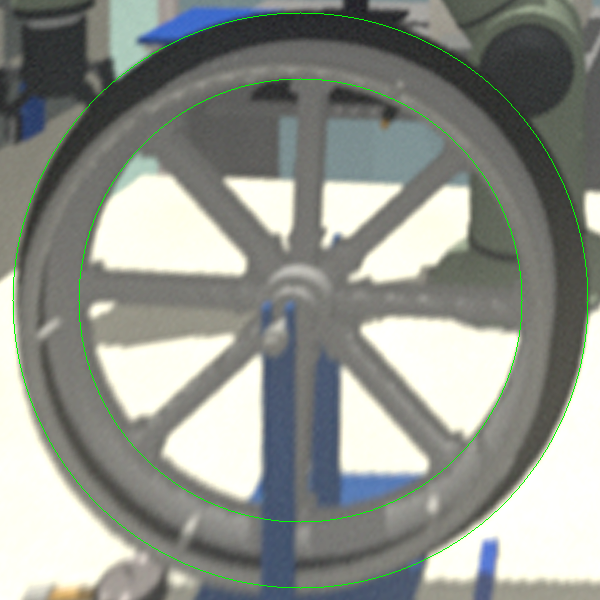

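The rectified view (as seen from the robot) has spokes about 3–4° clockwise of upright. A brass dot at (385,122) looks like the valve tip, about 25° right of the top at r≈177 mm, so the reading would be about 3.59. The plan is to push right-hand spokes down about 154°. I'll check the API first.

```bash
cat >> h.py <<'E'
def ori(t,yaw):  # tilt below horizontal, yaw, degrees
    t,w=np.radians([t,yaw]);x=np.array([-np.sin(w),np.cos(w),0]);z=np.array([np.cos(t)*np.cos(w),np.cos(t)*np.sin(w),-np.sin(t)])
    return np.c_[x,np.cross(z,x),z]
def row(P,t,yaw):
    s=observe();R0=R.from_euler("xyz",s["tool_rot"]).as_matrix()
    d=R0.T@(np.array(P)-s["position"]);w=R.from_matrix(R0.T@ori(t,yaw)).as_rotvec(degrees=True)
    print(np.round(d,3),np.round(w,1))
E
python3 - <<'E'
from h import *
row((.36,.3,.42),60,30)
f=imaging.grab_frame("wrist");print(np.round(f["tool_from_camera"],3),f["fx"])
E
```

```text
[-0.263 -0.237 -0.227] [-28.5 -11.5  42.9]
[[ 0.001 -0.951 -0.309  0.078]
 [ 1.     0.001 -0.001  0.   ]
 [ 0.001 -0.309  0.951 -0.181]
 [ 0.     0.     0.     1.   ]] 264.8057064224785
```

{"fn": "send_rows", "kwargs": {"plan": "-0.263 -0.237 -0.227 -28.5 -11.5 42.9 0;-0.263 -0.237 -0.227 -28.5 -11.5 42.9 0;-0.263 -0.237 -0.227 -28.5 -11.5 42.9 0;-0.263 -0.237 -0.227 -28.5 -11.5 42.9 0;-0.263 -0.237 -0.227 -28.5 -11.5 42.9 0;-0.263 -0.237 -0.227 -28.5 -11.5 42.9 0;-0.263 -0.237 -0.227 -28.5 -11.5 42.9 0;-0.263 -0.237 -0.227 -28.5 -11.5 42.9 0;-0.263 -0.237 -0.227 -28.5 -11.5 42.9 0;-0.263 -0.237 -0.227 -28.5 -11.5 42.9 0"}}

```text
clock: 1.18
position: [0.3586, 0.3009, 0.4194]
tool_rot: [2.618, -0.001, 2.095]
force: [0.8, 1.8, 1.6]
grip_width: -0.0002
finger_force: 0.0
```

```bash
python3 - <<'E'
from h import *
s=observe();print(s["qpos"],s["position"])
row((.38,.0,.42),40,-5)
E
```

```text
[-1.38859835 -0.27975177  0.27640382  2.05841792  0.4406497   0.94440865
 -0.7684485 ] [0.35857962 0.30092295 0.41940165]
[-0.271 -0.114 -0.067] [-19.4 -22.7  26.9]
```

{"fn": "send_rows", "kwargs": {"plan": "-0.271 -0.114 -0.067 -19.4 -22.7 26.9 0;-0.271 -0.114 -0.067 -19.4 -22.7 26.9 0;-0.271 -0.114 -0.067 -19.4 -22.7 26.9 0;-0.271 -0.114 -0.067 -19.4 -22.7 26.9 0;-0.271 -0.114 -0.067 -19.4 -22.7 26.9 0;-0.271 -0.114 -0.067 -19.4 -22.7 26.9 0;-0.271 -0.114 -0.067 -19.4 -22.7 26.9 0;-0.271 -0.114 -0.067 -19.4 -22.7 26.9 0;-0.271 -0.114 -0.067 -19.4 -22.7 26.9 0;-0.271 -0.114 -0.067 -19.4 -22.7 26.9 0"}}

```text
clock: 2.02
position: [0.4, 0.1888, 0.4015]
tool_rot: [2.419, 0.044, 1.687]
force: [2.3, -4.1, -1.0]
grip_width: 0.0
finger_force: 0.0
```

```bash
python3 - <<'E'
from h import *
s=observe();print(s["qpos"],s["position"])
f=imaging.grab_frame("wrist");cv2.imwrite("pics/w0.png",f["color"][:,:,::-1])
row((.42,-.08,.4),30,-5)
E
```

```text
[-0.69672167 -0.30474799 -0.27190988  2.23955784  0.66195845  0.82866338
 -1.20928319] [0.39999119 0.18876611 0.40146358]
[-0.27  -0.016  0.002] [-18.4  -7.5   9.5]
```

View pics/w0.png

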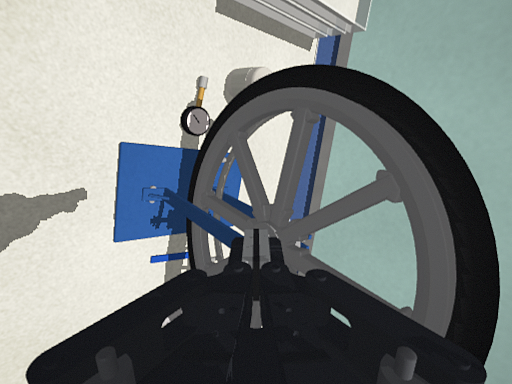

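The wrist view from the left front shows the hub at (262,235) with the left half and top of the wheel in view. I'll rectify it to identify the gaps.

```bash
python3 - <<'E'
from h import *
f=imaging.grab_frame("wrist");hub=np.array([.557,.075,.285]);yaw=np.radians(-4.6)
im=rect(f,hub,yaw,-0.012)
g=imaging.grab_frame("scene")
b=rect(g,hub,yaw,0.0);im=np.hstack([im[:,:400],cv2.convertScaleAbs(b[0:600,200:],alpha=1.5)])
for r in(170,200):cv2.circle(im,(300,300),int(r/.9),(0,255,0),1)
cv2.imwrite("pics/r1.png",im)
E
```

```text
(no output)
```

View pics/r1.png

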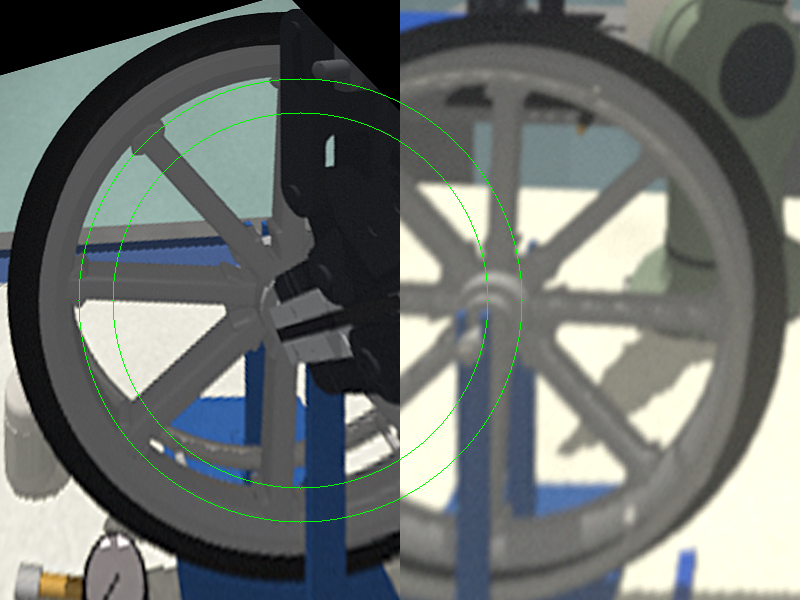

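```bash
cat > kin.py <<'E'
import numpy as np, itertools
from scipy.spatial.transform import Rotation as R
from scipy.optimize import least_squares
rz=lambda a:R.from_euler("z",a).as_matrix()
ry=lambda a:R.from_euler("y",a).as_matrix()
def frames(q,s):
    out=[];M=np.eye(3)
    for i in range(7):
        M=M@(rz if i%2==0 else ry)(s[i]*q[i]);out.append(M)
    return out
E
python3 - <<'E'
from kin import *
D=[([-1.36,.5215,-.036,1.5995,.021,1.021,-.113],[.173,.6005,.193],[-3.141,0,2.861]),
([-1.38859835,-0.27975177,0.27640382,2.05841792,0.4406497,0.94440865,-0.7684485],[0.35857962,0.30092295,0.41940165],[2.618,-.001,2.095]),
([-0.69672167,-0.30474799,-0.27190988,2.23955784,0.66195845,0.82866338,-1.20928319],[0.39999119,0.18876611,0.40146358],[2.419,.044,1.687])]
best=[]
for s in itertools.product([1,-1],repeat=4):
    S=[s[0],1,s[1],1,s[2],1,s[3]]
    C=[frames(q,S)[6].T@R.from_euler("xyz",r).as_matrix() for q,p,r in D]
    e=sum(np.linalg.norm(C[0]-c) for c in C[1:]);best.append((e,S,C[0]))
best.sort(key=lambda b:b[0])
for b in best[:3]:print(b[0],b[1],b[2].round(3).tolist())
S=best[0][1]
A=[];B=[]
ez=np.array([0,0,1.]);ex=np.array([1.,0,0])
for q,p,r in D:
    F=frames(q,S)
    A.append(np.c_[ez,F[1]@ez,F[3]@ez,F[6]@ez,F[2]@ex,F[3]@ex,F[5]@ex]);B.append(p)
A=np.vstack(A);B=np.hstack(B)
for n in(4,6,7):
    x,_,rk,sv=np.linalg.lstsq(A[:,:n],B,rcond=None);print(n,x.round(4),np.abs(A[:,:n]@x-B).max(),sv.round(3))
E
```

```text
0.0032238740547078093 [-1, 1, -1, 1, -1, 1, -1] [[0.001, -1.0, 0.001], [1.0, 0.001, -0.0], [0.0, 0.001, 1.0]]
1.099590168754987 [1, 1, 1, 1, 1, 1, -1] [[0.33, 0.944, -0.001], [-0.944, 0.33, -0.0], [0.0, 0.001, 1.0]]
1.530605271797362 [-1, 1, 1, 1, -1, 1, -1] [[0.063, -0.998, 0.004], [0.997, 0.063, 0.036], [-0.036, 0.002, 0.999]]
4 [0.3587 0.5977 0.3808 0.499 ] 0.0562302484672661 [3.039 1.515 0.516 0.451]
6 [ 0.336   0.588   0.4016  0.5082 -0.0429 -0.0524] 0.05486473772269705 [3.37  2.456 0.533 0.453 0.324 0.111]
7 [ 0.3647  0.613   0.3175  0.5952 -0.0778 -0.0247 -0.104 ] 0.054937281794555023 [3.376 2.965 0.692 0.467 0.326 0.111 0.03 ]
```

```bash
cat >> h.py <<'E'
import json
def log():
    s=observe();open("log.jsonl","a").write(json.dumps([list(map(float,s[k])) for k in("qpos","position","tool_rot")])+"\n");print(np.round(s["qpos"],2),np.round(s["position"],3),np.round(s["force"],1))
E
python3 - <<'E'
from h import *
log();row((.46,.08,.45),50,0);row((.46,-.06,.42),50,-5)
E
```

```text
[-0.73 -0.3  -0.26  2.24  0.66  0.83 -1.2 ] [0.397 0.196 0.401] [-0.2  0.5 -0.2]
[-0.126  0.064 -0.002] [ 1.3 -3.2  7.5]
[-0.263  0.026  0.012] [ 1.4 -6.5 11.3]
```

{"fn": "send_rows", "kwargs": {"plan": "-0.126 0.064 -0.002 1.3 -3.2 7.5 0;-0.126 0.064 -0.002 1.3 -3.2 7.5 0;-0.126 0.064 -0.002 1.3 -3.2 7.5 0;-0.126 0.064 -0.002 1.3 -3.2 7.5 0;-0.126 0.064 -0.002 1.3 -3.2 7.5 0"}}

```text
clock: 2.58
position: [0.4716, 0.0835, 0.4495]
tool_rot: [2.446, 0.001, 1.573]
force: [-1.0, 0.8, -0.8]
grip_width: 0.0001
finger_force: 0.0
```

```bash
python3 - <<'E'
from h import *
log();row((.46,-.06,.42),50,-5)
E
```

```text
[-0.2  -0.3  -0.25  2.1   0.33  0.73 -0.65] [0.472 0.084 0.449] [-1.   0.8 -0.8]
[-0.143 -0.028  0.015] [-0.1 -3.3  4. ]
```

{"fn": "send_rows", "kwargs": {"plan": "-0.143 -0.028 0.015 0 -3.3 4 0;-0.143 -0.028 0.015 0 -3.3 4 0;-0.143 -0.028 0.015 0 -3.3 4 0;-0.143 -0.028 0.015 0 -3.3 4 0;-0.143 -0.028 0.015 0 -3.3 4 0;-0.143 -0.028 0.015 0 -3.3 4 0"}}

```text
clock: 3.08
position: [0.4699, -0.0655, 0.4147]
tool_rot: [2.452, 0.003, 1.479]
force: [0.2, -0.9, -0.1]
grip_width: 0.0002
finger_force: 0.0
```

```bash
cat > fit.py <<'E'
from kin import *
import json
S=[-1,1,-1,1,-1,1,-1]
def terms(q):
    F=frames(q,S);I=np.eye(3)
    return np.c_[I[:,2],F[1][:,2],F[3][:,2],F[6][:,2],F[1][:,0],F[3][:,0],F[5][:,0],F[1][:,1],F[3][:,1],F[5][:,1]]
D=[json.loads(l) for l in open("log.jsonl")]+[([-1.36,.5215,-.036,1.5995,.021,1.021,-.113],[.173,.6005,.193],0),
([-1.38859835,-0.27975177,0.27640382,2.05841792,0.4406497,0.94440865,-0.7684485],[0.35857962,0.30092295,0.41940165],0)]
A=np.vstack([terms(d[0]) for d in D]);B=np.hstack([d[1] for d in D])
if __name__=="__main__":
    for c in([0,1,2,3],[0,1,2,3,6,9],[0,1,2,3,4,5,6],[0,1,2,3,7,8,9],list(range(10))):
        x,_,rk,sv=np.linalg.lstsq(A[:,c],B,rcond=None);print(c,x.round(4),np.abs(A[:,c]@x-B).max().round(4),sv[-1].round(3))
E
python3 - <<'E'
from h import *
log()
E
python3 fit.py
```

```text
[ 0.31 -0.3  -0.26  2.18 -0.07  0.56 -0.02] [ 0.47  -0.065  0.415] [ 0.2 -0.9 -0.1]
[0, 1, 2, 3] [0.3481 0.5993 0.3706 0.4961] 0.0604 0.47
[0, 1, 2, 3, 6, 9] [ 0.3051  0.5463  0.3992  0.3933 -0.0047 -0.0545] 0.0196 0.248
[0, 1, 2, 3, 4, 5, 6] [0.3989 0.6182 0.4523 0.4437 0.0233 0.0738 0.057 ] 0.0572 0.109
[0, 1, 2, 3, 7, 8, 9] [ 0.3203  0.5302  0.4204  0.3664 -0.0214 -0.0369 -0.0007] 0.0003 0.249
[0, 1, 2, 3, 4, 5, 6, 7, 8, 9] [ 3.205e-01  5.303e-01  4.200e-01  3.666e-01  2.000e-04  5.000e-04
 -3.000e-04 -2.140e-02 -3.690e-02 -6.000e-04] 0.0003 0.076
```

```bash
cat >> kin.py <<'E'
S=[-1,1,-1,1,-1,1,-1]
C0=np.array([[0,-1,0],[1,0,0],[0,0,1.]])
lo=np.array([-2.91,-.3,-1.5,.17,-1.26,.16,-2.52]);hi=np.array([2.91,2.13,1.42,2.43,4.41,1.93,2.52])
def fk(q):
    F=frames(q,S);return np.array([0,0,.3203])+F[1]@[0,-.0214,.5302]+F[3]@[0,-.0369,.4204]+F[6]@[0,0,.3664],F[6]@C0
def ik(P,M,q0):
    f=lambda q:(lambda p,m:np.r_[10*(p-P),R.from_matrix(m.T@M).as_rotvec()])(*fk(q))
    r=least_squares(f,np.clip(q0,lo+.011,hi-.011),bounds=(lo+.01,hi-.01));return r.cost,r.x
E
python3 - <<'E'
from kin import *
from h import ori
hub=np.array([.557,.075,.285]);a=np.radians(-4.6);ax=np.array([np.cos(a),np.sin(a),0]);ay=np.array([-np.sin(a),np.cos(a),0])
rng=np.random.default_rng(0);cur=np.array([.31,-.29,-.26,2.18,-.07,.56,-.02])
for t in(45,35,25,10):
  for th in(-60,-30,0,40,90,140):   # clockwise angle from top (robot view): 90=right
    th_=np.radians(th);P=hub+.01*ax-.13*np.sin(th_)*ay+.13*np.cos(th_)*np.array([0,0,1])
    c,q=ik(P,ori(t,-4.6),cur);res=[]
    if c>1e-6:
      for _ in range(8):
        c2,q2=ik(P,ori(t,-4.6),rng.uniform(lo,hi))
        if c2<1e-6:res.append(q2.round(1).tolist())
    print(t,th,f"{c:.1e}",q.round(2),res[:2])
E
```

```text
45 -60 2.7e-17 [-0.04  0.1  -0.73  2.09  1.1   0.7  -1.62] []
45 -30 3.6e-04 [ 1.2  -0.29 -1.49  2.07  0.07  0.36 -0.52] [[-0.3, -0.0, -0.3, 2.1, 0.9, 0.6, -1.3], [-0.2, -0.0, -0.4, 2.1, 0.9, 0.6, -1.3]]
45 0 4.1e-22 [ 0.12 -0.11 -0.53  2.1   0.63  0.52 -0.97] []
45 40 1.1e-16 [ 0.19 -0.12 -0.37  2.19  0.48  0.33 -0.67] []
45 90 8.8e-03 [ 0.3   0.03 -0.29  2.26 -0.14  0.17  0.1 ] [[1.0, 0.1, -1.1, 2.3, 1.7, 0.2, -1.7], [1.0, 0.1, -1.1, 2.3, 1.7, 0.2, -1.8]]
45 140 3.8e-04 [ 0.91  0.67 -1.49  2.42  1.88  0.94 -1.93] []
35 -60 6.2e-16 [-0.25  0.1  -0.6   2.23  1.49  0.76 -2.06] []
35 -30 1.2e-15 [ 0.01 -0.04 -0.69  2.22  1.33  0.61 -1.8 ] []
35 0 2.0e-19 [ 0.14 -0.14 -0.61  2.25  1.22  0.41 -1.59] []
35 40 1.5e-18 [ 0.3  -0.14 -0.5   2.34  1.6   0.19 -1.82] []
35 90 2.2e-03 [ 1.29  0.24 -1.49  2.42  2.11  0.43 -2.14] []
35 140 7.9e-02 [-1.09  0.41  1.08  2.32 -1.25  0.17  0.93] []
25 -60 5.8e-18 [-0.38  0.17 -0.57  2.35  1.78  0.97 -2.41] []
25 -30 1.6e-15 [ 0.2   0.03 -0.99  2.34  1.75  0.79 -2.26] []
25 0 6.6e-18 [ 0.37 -0.12 -0.88  2.38  1.9   0.51 -2.31] []
25 40 2.6e-03 [ 0.56 -0.13 -0.8   2.42  2.25  0.33 -2.51] []
25 90 2.7e-02 [ 1.29  0.25 -1.49  2.42  2.16  0.43 -2.17] []
25 140 6.4e-02 [ 0.77  0.73 -1.49  2.42  1.87  1.18 -2.02] []
10 -60 1.5e-03 [ 0.07  0.75 -1.42  2.42  2.01  1.92 -2.4 ] []
10 -30 4.4e-03 [ 0.32  0.47 -1.49  2.42  1.91  1.58 -2.35] []
10 0 1.4e-02 [ 0.74  0.08 -1.49  2.42  1.91  0.97 -2.38] []
10 40 4.7e-02 [ 1.02 -0.13 -1.32  2.42  2.15  0.47 -2.51] []
10 90 2.2e-01 [ 1.26  0.12 -1.13  2.28 -1.25  0.17  1.43] []
10 140 2.4e-01 [-1.77  2.12  1.29  2.33 -1.25  0.17 -0.86] []
```

```bash
cat >> kin.py <<'E'
hub=np.array([.557,.075,.285]);_a=np.radians(-4.6);ax=np.array([np.cos(_a),np.sin(_a),0]);ay=np.array([-np.sin(_a),np.cos(_a),0]);az=np.array([0,0,1.])
def wp(th,r=.12,d=.008):
    t=np.radians(th);return hub+d*ax-r*np.sin(t)*ay+r*np.cos(t)*az
E
python3 - <<'E'
from kin import *
from h import ori,row
for yaw in(-4.6,10,-20):
 for t in(30,35,40):
  M=ori(t,yaw);q=np.array([-.25,.1,-.6,2.2,1.5,.7,-2]);print(yaw,t)
  for th,back in((-62,.07),(-62,0),(-40,0),(-10,0),(20,0),(35,0),(45,0),(55,0),(65,0)):
    c,q=ik(wp(th)-back*M[:,2],M,q);print(th,f"{c:.0e}",q.round(2))
row(wp(-62)-.07*ori(35,-4.6)[:,2],35,-4.6)
E
```

```text
-4.6 30
-62 3e-05 [-0.35 -0.02 -0.65  2.34  1.45  0.86 -2.15]
-62 5e-05 [-0.29  0.14 -0.61  2.31  1.66  0.85 -2.26]
-40 1e-15 [-0.2   0.03 -0.59  2.31  1.61  0.74 -2.15]
-10 3e-20 [-0.34 -0.1  -0.3   2.34  1.59  0.58 -2.02]
20 7e-05 [-0.21 -0.14 -0.24  2.4   1.79  0.45 -2.12]
35 6e-05 [-0.08 -0.13 -0.25  2.42  1.94  0.36 -2.21]
45 2e-04 [ 0.53 -0.11 -0.75  2.42  2.27  0.28 -2.51]
55 1e-03 [ 0.61 -0.09 -0.8   2.42  2.29  0.28 -2.51]
65 4e-03 [ 0.9  -0.05 -1.07  2.42  2.32  0.3  -2.51]
-4.6 35
-62 2e-08 [-0.3  -0.05 -0.62  2.28  1.29  0.78 -1.94]
-62 9e-06 [-0.27  0.1  -0.58  2.26  1.51  0.75 -2.08]
-40 3e-10 [-0.2   0.   -0.54  2.24  1.41  0.66 -1.92]
-10 1e-16 [-0.31 -0.11 -0.28  2.27  1.32  0.53 -1.73]
20 1e-06 [-0.27 -0.15 -0.14  2.32  1.37  0.39 -1.67]
35 2e-06 [-0.27 -0.15 -0.06  2.36  1.52  0.32 -1.77]
45 5e-05 [-0.28 -0.14 -0.    2.38  1.64  0.29 -1.86]
55 3e-17 [-0.17 -0.11 -0.06  2.42  1.97  0.27 -2.17]
65 5e-05 [ 0.48 -0.06 -0.63  2.42  2.33  0.24 -2.51]
-4.6 40
-62 5e-05 [-0.28 -0.06 -0.58  2.2   1.1   0.75 -1.71]
-62 8e-07 [-0.25  0.09 -0.54  2.19  1.32  0.69 -1.87]
-40 7e
[... 2634 characters left out ...]
.69 -1.9 ]
45 4e-06 [-0.07 -0.05 -0.42  2.32  1.4   0.65 -1.95]
55 1e-05 [-0.05 -0.04 -0.42  2.35  1.49  0.63 -2.03]
65 2e-16 [-0.03 -0.01 -0.41  2.39  1.61  0.62 -2.14]
-20 40
-62 1e-16 [-0.43  0.1  -0.6   2.05  1.07  1.11 -1.94]
-62 9e-27 [-0.34  0.2  -0.6   2.07  1.21  1.03 -2.02]
-40 9e-27 [-0.32  0.11 -0.54  2.07  1.13  0.98 -1.88]
-10 1e-08 [-0.22  0.   -0.5   2.1   1.07  0.87 -1.73]
20 3e-10 [-0.12 -0.06 -0.44  2.17  1.07  0.73 -1.65]
35 1e-15 [-0.32 -0.08 -0.18  2.23  1.13  0.68 -1.67]
45 3e-08 [-0.29 -0.07 -0.17  2.26  1.18  0.63 -1.71]
55 7e-07 [-0.26 -0.06 -0.17  2.29  1.26  0.59 -1.77]
65 9e-06 [-0.23 -0.03 -0.17  2.33  1.35  0.56 -1.85]
[ 0.253 -0.003  0.04 ] [-15.5   0.6  -0.3]
```

```bash
sed -i 's/d=.008/d=.005/' kin.py; python3 - <<'E'
from kin import *
from h import row,ori
M=ori(35,-12);P=wp(-62)-.07*M[:,2];print(P,wp(-62));row(P,35,-12)
E
```

```text
[0.51439366 0.19213322 0.38148694] [0.57048127 0.18021143 0.34133659]
[ 0.261 -0.005  0.038] [-15.5  -4.8   4.7]
```

{"fn": "send_rows", "kwargs": {"plan": "0.13 -0.005 -0.01 -15.5 -4.8 4.7 0;0.13 -0.005 -0.01 -15.5 -4.8 4.7 0;0.13 -0.005 -0.01 -15.5 -4.8 4.7 0;0.261 -0.005 0.02 -15.5 -4.8 4.7 0;0.261 -0.005 0.038 -15.5 -4.8 4.7 0;0.261 -0.005 0.038 -15.5 -4.8 4.7 0;0.261 -0.005 0.038 -15.5 -4.8 4.7 0;0.261 -0.005 0.038 -15.5 -4.8 4.7 0;0.261 -0.005 0.038 -15.5 -4.8 4.7 0"}}

```text
clock: 3.83
position: [0.4901, 0.0423, 0.3937]
tool_rot: [2.196, 0.007, 1.361]
force: [1.6, -0.2, 1.4]
grip_width: -0.0003
finger_force: 0.0
```

```bash
python3 - <<'E'
from h import *
from kin import wp
log();row(wp(-62),35,-12)
f=imaging.grab_frame("wrist");im=f["color"][:,:,::-1].copy()
for th in(3,-42,-87,25.5):
    p=proj(f,[wp(th,r,-.012) for r in(.034,.2)]).astype(int);cv2.line(im,p[0].tolist(),p[1].tolist(),(0,255,0),1)
cv2.imwrite("pics/w1.png",im)
E
```

```text
[ 0.26 -0.28 -0.76  2.37  1.07  0.47 -1.62] [0.49  0.042 0.394] [ 1.6 -0.2  1.4]
[ 0.152 -0.012  0.071] [-0.8  0.3  0.3]
```

View pics/w1.png

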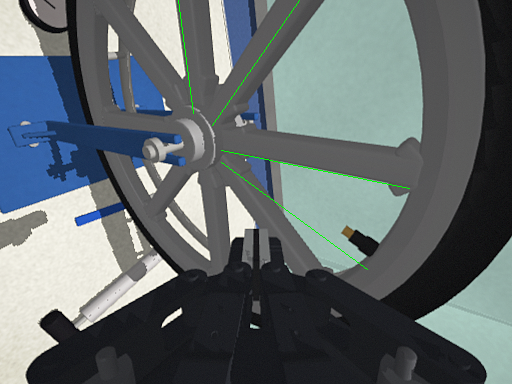

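The wrist view shows the valve (brass tip at (347,232), foot at (372,247)) in the gap just right of the top spoke, so the reading of about 205° holds. The move was only speed-limited, so I'll carry on to the pre-insertion pose.

```bash
python3 - <<'E'
from kin import *
from h import row,ori
M=ori(35,-12);row(wp(-62)-.07*M[:,2],35,-12)
E
```

```text
[ 0.145 -0.013  0.002] [-0.7 -0.2  0.2]
```

{"fn": "send_rows", "kwargs": {"plan": "0.145 -0.013 0.002 0 0 0 0;0.145 -0.013 0.002 0 0 0 0;0.145 -0.013 0.002 0 0 0 0;0.145 -0.013 0.002 0 0 0 0;0.145 -0.013 0.002 0 0 0 0;0.145 -0.013 0.002 0 0 0 0;0.145 -0.013 0.002 0 0 0 0;0.145 -0.013 0.002 0 0 0 0"}}

```text
clock: 4.55
position: [0.5147, 0.1823, 0.3807]
tool_rot: [2.198, 0.009, 1.357]
force: [-0.6, 0.1, -0.7]
grip_width: -0.0001
finger_force: 0.0
```

```bash
python3 - <<'E'
from h import *
from kin import wp
log();row(wp(-62),35,-12)
for th in(-40,-20,0,20,40,55):print(th);row(wp(th),35,-12)
E
```

```text
[ 0.19  0.06 -1.2   2.19  1.24  1.   -1.99] [0.515 0.182 0.381] [-0.6  0.1 -0.7]
[0.01  0.    0.068] [-0.9  0.5  0.3]
-40
[-0.019  0.031  0.05 ] [-0.9  0.5  0.3]
-20
[-0.055  0.051  0.042] [-0.9  0.5  0.3]
0
[-0.095  0.06   0.042] [-0.9  0.5  0.3]
20
[-0.136  0.057  0.051] [-0.9  0.5  0.3]
40
[-0.172  0.042  0.067] [-0.9  0.5  0.3]
55
[-0.192  0.025  0.083] [-0.9  0.5  0.3]
```

{"fn": "send_rows", "kwargs": {"plan": "0.01 0 0.02 0 0 0 0;0.01 0 0.04 0 0 0 0;0.01 0 0.055 0 0 0 0;0.01 0 0.068 0 0 0 0;0.01 0 0.068 0 0 0 0"}}

```text
clock: 4.97
position: [0.5716, 0.1783, 0.3393]
tool_rot: [2.199, 0.01, 1.354]
force: [0.7, -0.4, 0.1]
grip_width: 0.0001
finger_force: 0.0
```

```bash
python3 - <<'E'
from h import *
from kin import wp
log()
for th in(-50,-40,-30,-20,-10,0,10,20):print(th);row(wp(th),35,-12)
f=imaging.grab_frame("wrist");cv2.imwrite("pics/w2.png",f["color"][:,:,::-1])
E
```

```text
[ 0.14  0.27 -1.15  2.17  1.45  1.09 -2.09] [0.572 0.178 0.339] [ 0.7 -0.4  0.1]
-50
[-0.012  0.019 -0.013] [-1.   0.7  0.2]
-40
[-0.027  0.032 -0.02 ] [-1.   0.7  0.2]
-30
[-0.044  0.043 -0.025] [-1.   0.7  0.2]
-20
[-0.063  0.051 -0.028] [-1.   0.7  0.2]
-10
[-0.083  0.057 -0.029] [-1.   0.7  0.2]
0
[-0.104  0.06  -0.028] [-1.   0.7  0.2]
10
[-0.125  0.06  -0.024] [-1.   0.7  0.2]
20
[-0.145  0.057 -0.019] [-1.   0.7  0.2]
```

View pics/w2.png

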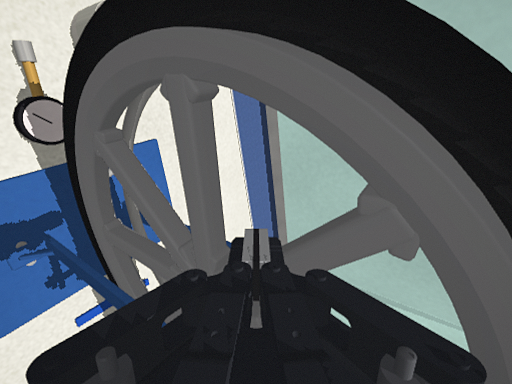

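The tips are in the gap between the left spoke (195,100) and the upper-left spoke (390,220), touching neither. I'll start pushing clockwise.

{"fn": "send_rows", "kwargs": {"plan": "-0.006 0.01 -0.007 0 0 0 0;-0.012 0.019 -0.013 0 0 0 0;-0.02 0.026 -0.017 0 0 0 0;-0.027 0.032 -0.02 0 0 0 0;-0.035 0.038 -0.023 0 0 0 0;-0.044 0.043 -0.025 0 0 0 0;-0.053 0.047 -0.027 0 0 0 0;-0.063 0.051 -0.028 0 0 0 0;-0.073 0.054 -0.029 0 0 0 0;-0.083 0.057 -0.029 0 0 0 0"}}

```text
clock: 5.85
position: [0.5622, 0.0975, 0.4059]
tool_rot: [2.195, 0.009, 1.357]
force: [0.5, 0.2, -0.4]
grip_width: 0.0002
finger_force: 0.0
```

```bash
python3 - <<'E'
from h import *
from kin import wp
log()
for th in(0,10,20,30,40):print(th);row(wp(th),35,-12)
E
```

```text
[ 0.44 -0.07 -1.08  2.19  1.2   0.67 -1.74] [0.562 0.097 0.406] [ 0.5  0.2 -0.4]
0
[-0.022  0.002  0.004] [-0.8  0.5  0.3]
10
[-0.043  0.002  0.008] [-0.8  0.5  0.3]
20
[-0.063 -0.001  0.013] [-0.8  0.5  0.3]
30
[-0.082 -0.007  0.021] [-0.8  0.5  0.3]
40
[-0.099 -0.016  0.03 ] [-0.8  0.5  0.3]
```

{"fn": "send_rows", "kwargs": {"plan": "-0.012 0.001 0.002 0 0 0 0;-0.022 0.002 0.004 0 0 0 0;-0.033 0.002 0.006 0 0 0 0;-0.043 0.002 0.008 0 0 0 0;-0.053 0.001 0.01 0 0 0 0;-0.063 -0.001 0.013 0 0 0 0;-0.073 -0.004 0.017 0 0 0 0;-0.082 -0.007 0.021 0 0 0 0;-0.091 -0.012 0.025 0 0 0 0;-0.099 -0.016 0.03 0 0 0 0"}}

```text
clock: 6.68
position: [0.5557, -0.0027, 0.3756]
tool_rot: [2.195, 0.009, 1.357]
force: [0.2, -0.7, 1.0]
grip_width: 0.0002
finger_force: 0.0
```

```bash
python3 - <<'E'
from h import *
from kin import wp
log()
f=imaging.grab_frame("wrist")
a=rect(f,np.array([.557,.075,.285]),np.radians(-4.6),-.012,S=400)
b=rect(imaging.grab_frame("scene"),np.array([.557,.075,.285]),np.radians(-4.6),.012,S=400)
cv2.imwrite("pics/c.png",np.hstack([a,cv2.convertScaleAbs(b,alpha=1.5)]))
M=ori(35,-12);print(M[:,2])
for th in(-30,-40,):print(th);row(wp(th)-.07*M[:,2],35,-12)
E
```

```text
[ 0.56 -0.12 -0.89  2.32  1.42  0.38 -1.81] [ 0.556 -0.003  0.376] [ 0.2 -0.7  1. ]
[ 0.80125161 -0.17031129 -0.57357644]
-30
[ 0.136  0.001 -0.094] [-0.9  0.6  0.2]
-40
[ 0.153 -0.01  -0.089] [-0.9  0.6  0.2]
```

View pics/c.png

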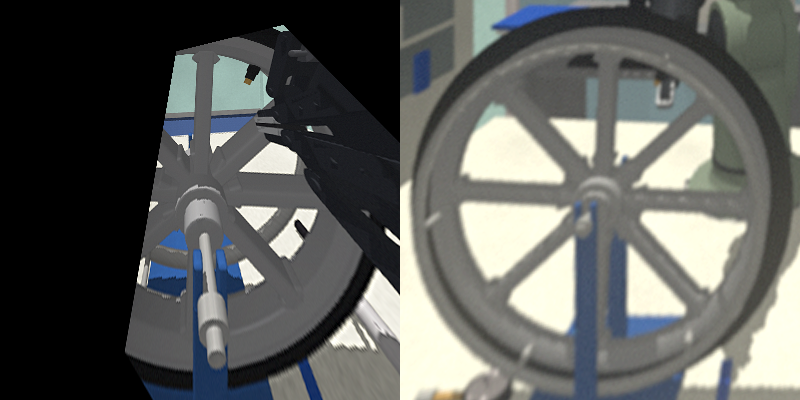

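The left panel shows a brass-tipped stem at (247,75) near 25°, and a dark item at (300,230) near 110°. I can't tell from this whether the wheel turned or the finger slipped past, so I'll check the brass and dark pixels numerically.

```bash
cat >> h.py <<'E'
from kin import hub,ax,ay
def pol(f,px,off=0):
    M,e=cam(f);px=np.atleast_2d(px);d=np.c_[(px[:,0]-f["cx"])/f["fx"],(px[:,1]-f["cy"])/f["fy"],np.ones(len(px))]@M.T
    P=e+d*(((hub+off*ax-e)@ax)/(d@ax))[:,None]-hub
    y=P@ay;return np.degrees(np.arctan2(-y,P[:,2])),np.hypot(y,P[:,2])*1000
def blobs(f,mask,off=0,rmin=140,rmax=210,amin=8):
    n,l,s,c=cv2.connectedComponentsWithStats(mask.astype(np.uint8))
    for i in range(1,n):
        if s[i,4]>=amin:
            a,r=pol(f,c[i],off)
            if rmin<r[0]<rmax:print("px",c[i].round(0),"n",s[i,4],"ang",a.round(1),"r",r.round(0))
E
python3 - <<'E'
from h import *
log()
for n in("wrist","scene"):
    f=imaging.grab_frame(n);c=f["color"].astype(int);r,g,b=c[...,0],c[...,1],c[...,2]
    print(n,"brass");blobs(f,(r-b>40)&(r>80),amin=3)
    print("dark");blobs(f,(c.max(2)<35),amin=15)
    print(n,"dark in ring");m=c.max(2)<45;ys,xs=np.nonzero(m);a,rr=pol(f,np.c_[xs,ys]);k=(rr>172)&(rr<194)
    h,_=np.histogram(a[k],np.arange(-180,181,10));print({int(-180+10*i):int(v) for i,v in enumerate(h) if v>5})
f=cv2.imread("pics/w1.png")
f=imaging.grab_frame("wrist")["color"][:,:,::-1]
cv2.imwrite("pics/w3.png",f)
E
```

```text
[ 0.56 -0.12 -0.89  2.32  1.42  0.38 -1.81] [ 0.556 -0.004  0.375] [-0.1 -0.1  0.4]
wrist brass
px [346. 240.] n 199 ang [23.6] r [174.]
dark
px [151. 239.] n 50 ang [111.4] r [157.]
px [371. 258.] n 990 ang [23.8] r [190.]
px [274. 241.] n 36 ang [38.5] r [141.]
px [269. 263.] n 75 ang [46.4] r [152.]
px [347. 297.] n 42 ang [34.3] r [197.]
px [291. 303.] n 16 ang [48.6] r [186.]
px [302. 304.] n 18 ang [45.8] r [189.]
px [277. 307.] n 15 ang [53.9] r [187.]
px [222. 312.] n 16 ang [78.2] r [205.]
wrist dark in ring
{20: 693, 30: 879, 40: 900, 50: 636, 60: 341, 70: 371, 80: 288, 90: 170}
scene brass
dark
px [304.  67.] n 54 ang [-8.6] r [186.]
px [277.  72.] n 40 ang [12.3] r [183.]
scene dark in ring
{-20: 32, -10: 57, 0: 21, 10: 53, 20: 34}
```

View pics/w3.png

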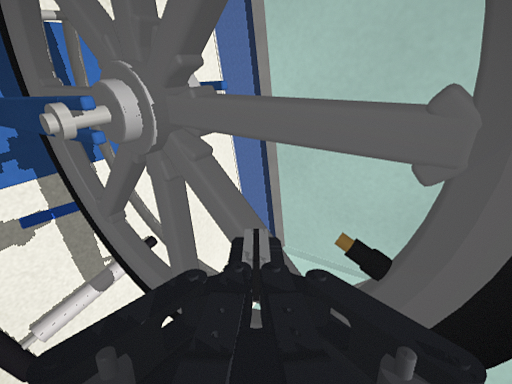

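The brass valve is still at about 24° (brass tip at (346,240)); the dark item at (150,240) is the pump. So the fingers passed in front of the spokes without touching them, and the wheel must be farther away than I estimated. I'll triangulate its depth.

```bash
python3 - <<'E'
from h import *
s=observe();print(s["position"],s["tool_rot"])
f=imaging.grab_frame("wrist");g=imaging.grab_frame("scene")
print("axle end proj wrist",proj(f,hub-.075*ax),"scene far end",proj(g,hub+.075*ax))
# valve tip: scene px from first rect picture (383,125 of 600, off=.012 / 128, off 0)
u=(383-300)*.0009;v=(127-300)*.0009;pg=proj(g,hub-u*ay-v*np.array([0,0,1.]))[0]
def ray(f,p):
    M,e=cam(f);d=M@[(p[0]-f["cx"])/f["fx"],(p[1]-f["cy"])/f["fy"],1];return e,d/np.linalg.norm(d)
def tri(rs):
    A=sum(np.eye(3)-np.outer(d,d) for e,d in rs);b=sum((np.eye(3)-np.outer(d,d))@e for e,d in rs);P=np.linalg.solve(A,b)
    return P,[np.linalg.norm(np.cross(P-e,d)) for e,d in rs]
P,er=tri([ray(f,(345,240)),ray(g,pg)]);print("valve tip",pg,P,er,"axial",(P-hub)@ax)
t=imaging.grab_frame("top")
print("tip proj in own wrist view",proj(f,s["position"]))
print("top proj axle ends",proj(t,[hub-.075*ax,hub+.075*ax]).round(1).tolist(),"wheel top",proj(t,[hub+[0,0,.26]]).round(1), "left/right",proj(t,[hub+.26*ay,hub-.26*ay]).round(1).tolist())
E
```

```text
[ 0.55642764 -0.00188841  0.37546431] [2.19656993 0.00857743 1.35687836]
axle end proj wrist [[ 39.8948073  127.91463091]] scene far end [[300.47621298 150.86429394]]
valve tip [262.66214727  82.86947066] [ 0.55758706 -0.00059528  0.44245825] [np.float64(0.0014795760365361535), np.float64(0.0014795760365360852)] axial 0.006647829824019453
tip proj in own wrist view [[254.5228124  217.45798788]]
top proj axle ends [[207.0, 235.6], [214.5, 163.4]] wheel top [[188.3 184.7]] left/right [[86.1, 187.9], [336.6, 210.5]]
```

```bash
sed -i 's/hub=np.array(\[.557,.075,.285\])/hub=np.array([.564,.0745,.285])/;s/d=.005/d=.018/' kin.py; python3 - <<'E'
from h import *
from kin import *
M=ori(32,-10);q=observe()["qpos"]
for th,b in((-62,.09),(-62,0),(-40,0),(-10,0),(20,0),(40,0)):
    c,q=ik(wp(th)-b*M[:,2],M,q);print(th,f"{c:.0e}",q.round(2))
row(wp(-62)-.09*M[:,2],32,-10)
E
```

```text
-62 7e-18 [ 0.08  0.05 -1.13  2.23  1.33  1.   -2.07]
-62 3e-05 [ 0.03  0.25 -0.99  2.21  1.56  1.03 -2.17]
-40 9e-12 [ 0.13  0.13 -0.98  2.21  1.5   0.89 -2.06]
-10 1e-16 [ 0.14 -0.02 -0.78  2.24  1.44  0.66 -1.93]
20 3e-17 [ 0.1  -0.08 -0.56  2.3   1.54  0.5  -1.95]
40 2e-04 [ 0.13 -0.07 -0.49  2.35  1.68  0.43 -2.03]
[ 0.181 -0.035 -0.075] [-3.9  2.1 -0.9]
```

{"fn": "send_rows", "kwargs": {"plan": "0 0 -0.04 0 0 0 0;0 0 -0.075 0 0 0 0;0.05 -0.01 -0.085 -2 1 0 0;0.09 -0.02 -0.085 -3.9 2.1 -0.9 0;0.13 -0.025 -0.085 -3.9 2.1 -0.9 0;0.181 -0.035 -0.08 -3.9 2.1 -0.9 0;0.181 -0.035 -0.075 -3.9 2.1 -0.9 0;0.181 -0.035 -0.075 -3.9 2.1 -0.9 0;0.181 -0.035 -0.075 -3.9 2.1 -0.9 0;0.181 -0.035 -0.075 -3.9 2.1 -0.9 0"}}

```text
clock: 7.92
position: [0.5156, 0.1942, 0.3872]
tool_rot: [2.135, -0.002, 1.398]
force: [0.4, 0.6, -0.9]
grip_width: 0.0001
finger_force: 0.0
```

```bash
python3 - <<'E'
from h import *
from kin import *
log();row(wp(-62),32,-10)
E
```

```text
[ 0.34  0.11 -1.42  2.23  1.36  1.07 -2.08] [0.516 0.194 0.387] [ 0.4  0.6 -0.9]
[-0.003  0.002  0.089] [-0.3 -0.1 -0. ]
```

{"fn": "send_rows", "kwargs": {"plan": "-0.003 0.002 0.025 0 0 0 0;-0.003 0.002 0.05 0 0 0 0;-0.003 0.002 0.07 0 0 0 0;-0.003 0.002 0.089 0 0 0 0;-0.003 0.002 0.089 0 0 0 0"}}

```text
clock: 8.33
position: [0.5901, 0.1749, 0.3396]
tool_rot: [2.136, 0.002, 1.397]
force: [-17.2, -2.8, -4.2]
grip_width: 0.0004
finger_force: 8.9
```

```bash
python3 - <<'E'
from h import *
from kin import *
log()
for th in range(-55,-5,5):print(th);row(wp(th),32,-10)
E
```

```text
[ 0.25  0.36 -1.28  2.21  1.61  1.17 -2.15] [0.59  0.175 0.34 ] [-17.2  -2.8  -4.2]
-55
[-0.004  0.012 -0.007] [-0.4  0.   0.1]
-50
[-0.01   0.02  -0.011] [-0.4  0.   0.1]
-45
[-0.017  0.026 -0.015] [-0.4  0.   0.1]
-40
[-0.025  0.033 -0.018] [-0.4  0.   0.1]
-35
[-0.033  0.038 -0.021] [-0.4  0.   0.1]
-30
[-0.042  0.044 -0.023] [-0.4  0.   0.1]
-25
[-0.051  0.048 -0.025] [-0.4  0.   0.1]
-20
[-0.061  0.052 -0.026] [-0.4  0.   0.1]
-15
[-0.071  0.055 -0.027] [-0.4  0.   0.1]
-10
[-0.081  0.058 -0.028] [-0.4  0.   0.1]
```

{"fn": "send_rows", "kwargs": {"plan": "0 0 -0.01 0 0 0 0;0 0 -0.02 0 0 0 0;0 0 -0.02 0 0 0 0"}}

```text
clock: 8.58
position: [0.5726, 0.1787, 0.355]
tool_rot: [2.129, 0.001, 1.397]
force: [0.6, -0.4, -0.2]
grip_width: -0.0002
finger_force: 0.0
```

```bash
python3 - <<'E'
from h import *
from kin import *
log()
f=imaging.grab_frame("wrist");T=f["tool_from_camera"];Ti=np.linalg.inv(T)
for p in((0,0,0),(.011,0,0),(-.011,0,0),(0,0,-.01),(0,0,-.02),(.011,0,-.02),(-.011,0,-.01),(0,.0145,0),(0,.0145,-.02)):
    c=Ti@np.r_[p,1];print(p,(f["fx"]*c[0]/c[2]+f["cx"]).round(),(f["fy"]*c[1]/c[2]+f["cy"]).round())
c=f["color"]
cv2.imwrite("pics/w4.png",np.hstack([f["color"][:,100:500,::-1],cv2.resize(f["color"][190:290,205:305,::-1],(384,384))]))
for d in(-.012,.0,.012):
  for th in(-87,-42):print(d,th,proj(f,[wp(th+k,r,d) for r in(.1,.19) for k in(0,)]).round().tolist())
E
```

```text
[ 0.26  0.3  -1.32  2.22  1.56  1.15 -2.14] [0.573 0.179 0.355] [ 0.6 -0.4 -0.2]
(0, 0, 0) 254.0 217.0
(0.011, 0, 0) 254.0 203.0
(-0.011, 0, 0) 254.0 231.0
(0, 0, -0.01) 254.0 223.0
(0, 0, -0.02) 254.0 230.0
(0.011, 0, -0.02) 254.0 214.0
(-0.011, 0, -0.01) 254.0 237.0
(0, 0.0145, 0) 274.0 217.0
(0, 0.0145, -0.02) 276.0 230.0
-0.012 -87 [[180.0, 212.0], [164.0, 97.0]]
-0.012 -42 [[252.0, 270.0], [353.0, 219.0]]
0.0 -87 [[190.0, 206.0], [178.0, 95.0]]
0.0 -42 [[261.0, 261.0], [358.0, 210.0]]
0.012 -87 [[200.0, 201.0], [190.0, 94.0]]
0.012 -42 [[268.0, 253.0], [362.0, 201.0]]
```

View pics/w4.png

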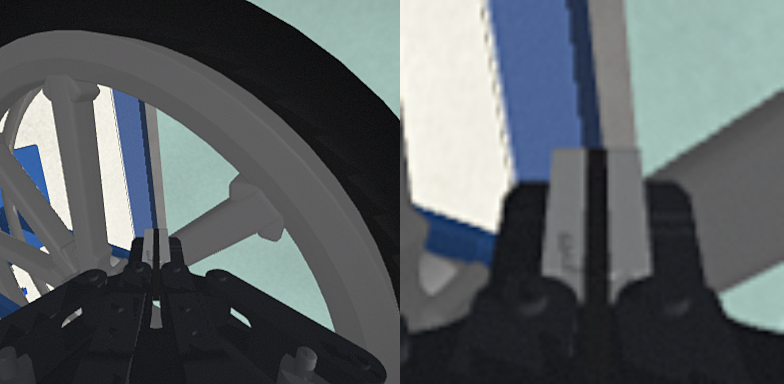

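The tips (row 229 in this view) look about 20 mm short of the nominal TCP, and the wide knuckles met the upper-left spoke from the front on the last insertion. That explains both the miss and the 17 N contact. I'll enter lower in the gap and a little deeper.

```bash
python3 - <<'E'
from h import *
from kin import *
M=ori(32,-10);P=wp(-71,.122,.024)
row(P-.08*M[:,2],32,-10);row(P,32,-10)
for th in(-55,-45,-35,-25,-15,-5,5,15,25,35):
    print(th);row(wp(th,.112,.024),32,-10)
E
```

```text
[ 0.013 -0.014 -0.046] [0.  0.1 0.1]
[ 0.013 -0.014  0.034] [0.  0.1 0.1]
-55
[-0.01   0.008  0.023] [0.  0.1 0.1]
-45
[-0.023  0.021  0.016] [0.  0.1 0.1]
-35
[-0.038  0.033  0.011] [0.  0.1 0.1]
-25
[-0.054  0.042  0.007] [0.  0.1 0.1]
-15
[-0.073  0.048  0.005] [0.  0.1 0.1]
-5
[-0.092  0.052  0.005] [0.  0.1 0.1]
5
[-0.111  0.053  0.007] [0.  0.1 0.1]
15
[-0.13   0.051  0.01 ] [0.  0.1 0.1]
25
[-0.149  0.046  0.015] [0.  0.1 0.1]
35
[-0.165  0.039  0.021] [0.  0.1 0.1]
```

{"fn": "send_rows", "kwargs": {"plan": "0 0 -0.03 0 0 0 0;0.013 -0.014 -0.04 0 0 0 0;0.013 -0.014 -0.02 0 0 0 0;0.013 -0.014 0 0 0 0 0;0.013 -0.014 0.015 0 0 0 0;0.013 -0.014 0.025 0 0 0 0;0.013 -0.014 0.034 0 0 0 0;0.013 -0.014 0.034 0 0 0 0"}}

```text
clock: 9.3
position: [0.5978, 0.1864, 0.3227]
tool_rot: [2.132, 0.001, 1.394]
force: [0.5, 0.5, 0.2]
grip_width: 0.0001
finger_force: 0.0
```

```bash
cat >> h.py <<'E'
def val():
    f=imaging.grab_frame("wrist");c=f["color"].astype(int);r,g,b=c[...,0],c[...,1],c[...,2];blobs(f,(r-b>40)&(r>60),amin=5)
E
python3 - <<'E'
from h import *
from kin import *
log();val()
for th in(-60,-55,-50,-45,-40,-35):
    print(th);row(wp(th,.112,.024),32,-10)
E
```

```text
[ 0.18  0.43 -1.25  2.2   1.65  1.23 -2.2 ] [0.598 0.186 0.323] [0.5 0.5 0.2]
-60
[-0.018  0.016 -0.008] [-0.1  0.1  0. ]
-55
[-0.023  0.023 -0.012] [-0.1  0.1  0. ]
-50
[-0.029  0.03  -0.016] [-0.1  0.1  0. ]
-45
[-0.035  0.036 -0.019] [-0.1  0.1  0. ]
-40
[-0.043  0.042 -0.022] [-0.1  0.1  0. ]
-35
[-0.05   0.048 -0.024] [-0.1  0.1  0. ]
```

No contact force, so it is inserted. Now I'll push gently.

{"fn": "send_rows", "kwargs": {"plan": "-0.009 0.008 -0.004 0 0 0 0;-0.018 0.016 -0.008 0 0 0 0;-0.023 0.023 -0.012 0 0 0 0;-0.029 0.03 -0.016 0 0 0 0;-0.035 0.036 -0.019 0 0 0 0;-0.043 0.042 -0.022 0 0 0 0;-0.05 0.048 -0.024 0 0 0 0"}}

```text
clock: 9.93
position: [0.5925, 0.1378, 0.3778]
tool_rot: [2.13, 0.001, 1.397]
force: [-0.1, 0.9, -3.2]
grip_width: 0.0003
finger_force: 1.3
```

```bash
python3 - <<'E'
from h import *
from kin import *
log();val()
# spoke detection in scene: grey-level in rectified polar ring vs. first picture
g=imaging.grab_frame("scene")
def prof(img,f):
    ths=np.arange(-180,180,1.);v=[]
    P=np.array([wp(t,r,.012) for t in ths for r in(.13,.15,.17)]);p=proj(f,P).astype(np.float32)
    return cv2.remap(img,p[:,0].reshape(-1,3),p[:,1].reshape(-1,3),cv2.INTER_LINEAR).mean(axis=(1,2))
a=prof(g["color"],g);b=prof(cv2.imread("pics/scene0.png"),g)
for k in(75,-90,-120,-150):pass
i=np.arange(60,170,3)+180;print(np.c_[i-180,b[i],a[i]].astype(int).tolist())
for th in(-25,-15,-5,5,15):
    print(th);row(wp(th,.112,.024),32,-10)
E
```

```text
[ 0.47  0.21 -1.34  2.2   1.55  0.97 -2.04] [0.593 0.138 0.378] [-0.1  0.9 -3.2]
[[60, 161, 162], [63, 156, 140], [66, 128, 70], [69, 116, 73], [72, 90, 73], [75, 61, 76], [78, 62, 87], [81, 63, 93], [84, 69, 97], [87, 74, 100], [90, 78, 94], [93, 73, 105], [96, 100, 111], [99, 160, 161], [102, 164, 154], [105, 164, 107], [108, 165, 75], [111, 165, 83], [114, 165, 83], [117, 167, 74], [120, 165, 83], [123, 166, 90], [126, 152, 94], [129, 93, 95], [132, 81, 90], [135, 80, 89], [138, 76, 90], [141, 142, 89], [144, 165, 90], [147, 163, 89], [150, 159, 88], [153, 147, 74], [156, 138, 69], [159, 135, 73], [162, 128, 74], [165, 84, 65], [168, 57, 55]]
-25
[-0.017  0.007 -0.003] [0.1 0.1 0. ]
-15
[-0.035  0.014 -0.005] [0.1 0.1 0. ]
-5
[-0.054  0.018 -0.005] [0.1 0.1 0. ]
5
[-0.074  0.019 -0.003] [0.1 0.1 0. ]
15
[-0.093  0.017  0.   ] [0.1 0.1 0. ]
```

{"fn": "send_rows", "kwargs": {"plan": "-0.009 0.003 -0.002 0 0 0 0;-0.017 0.007 -0.003 0 0 0 0;-0.026 0.011 -0.004 0 0 0 0;-0.035 0.014 -0.005 0 0 0 0;-0.045 0.016 -0.005 0 0 0 0;-0.054 0.018 -0.005 0 0 0 0;-0.064 0.019 -0.004 0 0 0 0;-0.074 0.019 -0.003 0 0 0 0;-0.083 0.018 -0.002 0 0 0 0;-0.093 0.017 0 0 0 0 0"}}

```text
clock: 10.87
position: [0.5858, 0.0453, 0.3918]
tool_rot: [2.13, 0.001, 1.398]
force: [0.8, 4.8, -1.6]
grip_width: 0.0003
finger_force: 1.5
```

```bash
python3 - <<'E'
from h import *
from kin import *
log();val()
for th in(20,25,30,35,40):
    print(th);row(wp(th,.112,.024),32,-10)
E
```

```text
[ 0.79 -0.06 -1.23  2.27  1.59  0.48 -1.99] [0.586 0.045 0.392] [ 0.8  4.8 -1.6]
px [163. 325.] n 5 ang [91.9] r [180.]
20
[-0.009 -0.     0.001] [-0.1  0.1  0. ]
25
[-0.017 -0.003  0.004] [-0.1  0.1  0. ]
30
[-0.026 -0.006  0.007] [-0.1  0.1  0. ]
35
[-0.034 -0.01   0.011] [-0.1  0.1  0. ]
40
[-0.042 -0.015  0.014] [-0.1  0.1  0. ]
```

{"fn": "send_rows", "kwargs": {"plan": "-0.009 0 0.001 0 0 0 0;-0.017 -0.003 0.004 0 0 0 0;-0.026 -0.006 0.007 0 0 0 0;-0.034 -0.01 0.011 0 0 0 0;-0.034 -0.01 0.011 0 0 0 0"}}

```text
clock: 11.33
position: [0.5838, 0.0093, 0.3765]
tool_rot: [2.131, 0.001, 1.395]
force: [0.2, -0.8, -1.3]
grip_width: 0.0003
finger_force: 0.0
```

```bash
python3 - <<'E'
from h import *
from kin import *
log();val()
f=imaging.grab_frame("wrist");np.save("a.npy",f["color"])
# grey-spoke test: angular profile at mid radius in wrist view
c=f["color"].astype(int);sat=c.max(2)-c.min(2);m=((sat<12)&(c.max(2)>60)&(c.max(2)<130)).astype(np.float32)
for r in(.09,.13,.17):
    ths=np.arange(-180,180,2.);p=proj(f,[wp(t,r,-.012) for t in ths]).astype(np.float32)
    v=cv2.remap(m,p[None,:,0],p[None,:,1],cv2.INTER_NEAREST,borderValue=.5)[0]
    print(r,"".join(".#"[int(x)] if x in(0,1) else "?" for x in v))
E
```

```text
[ 0.82 -0.05 -1.16  2.32  1.77  0.42 -2.12] [0.584 0.009 0.376] [ 0.2 -0.8 -1.3]
px [129. 281.] n 75 ang [110.5] r [182.]
0.09 ################################....????????????????????????????###########..........#######.........##############.......#################.......############################.....#
0.13 .#.................#####????????????????????????????????????????????????????##........#####.........##...##.........................#####..............#########.......#............
0.17 .#########???????????????????????????????????????????????????????????????????????......####.........................................#........#...##########################...#..#..
```

Pushing works: the valve is now at about 110° (reading from the wrist camera). I'll retract and repeat with the next spokes.

```bash
python3 - <<'E'
from h import *
from kin import *
M=ori(32,-10);P=wp(-73,.122,.024);row(P-.09*M[:,2],32,-10)
E
```

```text
[ 0.178 -0.058 -0.075] [-0.1  0.   0. ]
```

{"fn": "send_rows", "kwargs": {"plan": "0.003 0 0 0 0 0 0;0.003 0 -0.035 0 0 0 0;0.003 0 -0.07 0 0 0 0;0.04 0 -0.085 0 0 0 0;0.08 -0.02 -0.085 0 0 0 0;0.12 -0.03 -0.085 0 0 0 0;0.178 -0.058 -0.08 0 0 0 0;0.178 -0.058 -0.075 0 0 0 0;0.178 -0.058 -0.075 0 0 0 0;0.178 -0.058 -0.075 0 0 0 0"}}

```text
clock: 12.27
position: [0.5223, 0.1789, 0.3742]
tool_rot: [2.137, 0.004, 1.392]
force: [-0.3, -1.9, 1.9]
grip_width: -0.0
finger_force: 0.0
```

```bash
cat >> h.py <<'E'
def spokes(lo=-120,hi=60,radii=(.11,.13,.15,.17)):
    f=imaging.grab_frame("wrist");c=f["color"].astype(int);m=((c.max(2)-c.min(2)<12)&(c.max(2)>60)&(c.max(2)<130)).astype(np.uint8)
    ths=np.arange(lo,hi,.5)
    for r in radii:
        p=proj(f,[wp(t,r,-.012) for t in ths]).astype(np.float32)
        v=cv2.remap(m,p[None,:,0],p[None,:,1],cv2.INTER_NEAREST,borderValue=0)[0].astype(int)
        e=np.flatnonzero(np.diff(np.r_[0,v,0]));print(r,[(float(ths[a]),float(lo+b*.5)) for a,b in e.reshape(-1,2) if b-a>8])
E
python3 - <<'E'
from h import *
from kin import *
log();spokes()
M=ori(32,-10);P=wp(-73,.122,.024);row(P,32,-10)
for th in(-60,-50,-40,-30,-20,-10):
    print(th);row(wp(th,.112,.024),32,-10)
E
```

```text
[ 0.38  0.16 -1.46  2.25  1.41  1.09 -2.11] [0.522 0.179 0.374] [-0.3 -1.9  1.9]Traceback (most recent call last):
  File "<stdin>", line 3, in <module>
  File "h.py", line 46, in spokes
    p=proj(f,[wp(t,r,-.012) for t in ths]).astype(np.float32)
              ^^
NameError: name 'wp' is not defined. Did you mean: 'np'?
```

```bash
sed -i 's/from kin import hub,ax,ay/from kin import hub,ax,ay,wp/' h.py; python3 - <<'E'
from h import *
from kin import *
log();spokes()
M=ori(32,-10);P=wp(-73,.122,.024);row(P,32,-10)
for th in(-60,-50,-40,-30,-20,-10):
    print(th);row(wp(th,.112,.024),32,-10)
E
```

```text
[ 0.37  0.17 -1.46  2.25  1.41  1.1  -2.12] [0.522 0.183 0.371] [-1.5  0.2 -0.4]
0.11 [(-98.0, -78.0), (-52.5, -41.0)]
0.13 [(-97.0, -79.5), (-59.5, -55.0), (-51.0, -41.5)]
0.15 [(-96.0, -81.5), (-50.5, -42.0)]
0.17 [(-96.0, -82.5), (-50.0, -43.0)]
[ 0.019 -0.002  0.089] [-0.9 -0.1  0.1]
-60
[-0.001  0.016  0.079] [-0.9 -0.1  0.1]
-50
[-0.012  0.03   0.072] [-0.9 -0.1  0.1]
-40
[-0.026  0.042  0.065] [-0.9 -0.1  0.1]
-30
[-0.042  0.052  0.06 ] [-0.9 -0.1  0.1]
-20
[-0.059  0.06   0.057] [-0.9 -0.1  0.1]
-10
[-0.078  0.065  0.056] [-0.9 -0.1  0.1]
```

{"fn": "send_rows", "kwargs": {"plan": "0.019 -0.002 0.005 0 0 0 0;0.019 -0.002 0.03 0 0 0 0;0.019 -0.002 0.05 0 0 0 0;0.019 -0.002 0.07 0 0 0 0;0.019 -0.002 0.089 0 0 0 0;0.019 -0.002 0.089 0 0 0 0"}}

```text
clock: 12.87
position: [0.6001, 0.1822, 0.3228]
tool_rot: [2.14, 0.004, 1.391]
force: [0.4, -1.0, -0.0]
grip_width: 0.0001
finger_force: 0.0
```

```bash
python3 - <<'E'
from h import *
from kin import *
log()
for th in(-60,-50,-40,-30,-20,-10):
    print(th);row(wp(th,.112,.024),32,-10)
E
```

```text
[ 0.21  0.44 -1.28  2.2   1.65  1.24 -2.17] [0.6   0.182 0.323] [ 0.4 -1.  -0. ]
-60
[-0.014  0.014 -0.011] [-0.6  0.4  0. ]
-50
[-0.025  0.028 -0.019] [-0.6  0.4  0. ]
-40
[-0.039  0.041 -0.025] [-0.6  0.4  0. ]
-30
[-0.055  0.051 -0.03 ] [-0.6  0.4  0. ]
-20
[-0.072  0.059 -0.033] [-0.6  0.4  0. ]
-10
[-0.091  0.064 -0.034] [-0.6  0.4  0. ]
```

{"fn": "send_rows", "kwargs": {"plan": "-0.007 0.007 -0.006 0 0 0 0;-0.014 0.014 -0.011 0 0 0 0;-0.02 0.021 -0.015 0 0 0 0;-0.025 0.028 -0.019 0 0 0 0;-0.032 0.035 -0.022 0 0 0 0;-0.039 0.041 -0.025 0 0 0 0;-0.047 0.046 -0.028 0 0 0 0;-0.055 0.051 -0.03 0 0 0 0;-0.063 0.055 -0.032 0 0 0 0;-0.072 0.059 -0.033 0 0 0 0"}}

```text
clock: 13.7
position: [0.589, 0.1134, 0.393]
tool_rot: [2.137, 0.003, 1.395]
force: [-0.6, 1.8, -0.8]
grip_width: 0.0003
finger_force: 0.8
```

```bash
python3 - <<'E'
from h import *
from kin import *
log();spokes();val()
for th in(-15,-10,-5,0,3,6,10,15):
    print(th);row(wp(th,.112,.024),32,-10)
E
```

```text
[ 0.66  0.11 -1.41  2.2   1.49  0.82 -1.96] [0.589 0.113 0.393] [-0.6  1.8 -0.8]
0.11 [(-106.0, -76.0), (-59.5, -42.0), (-20.5, -10.5)]
0.13 [(-120.0, -110.0), (-105.0, -80.0), (-58.0, -44.0), (-19.5, -10.5)]
0.15 [(-113.0, -82.0), (-58.0, -45.0)]
0.17 [(-103.5, -84.5), (-57.5, -46.0)]
px [ 84. 262.] n 25 ang [151.5] r [185.]
-15
[-0.01   0.001  0.003] [-0.3  0.4  0.1]
-10
[-0.019  0.003  0.002] [-0.3  0.4  0.1]
-5
[-0.029  0.005  0.002] [-0.3  0.4  0.1]
0
[-0.039  0.005  0.003] [-0.3  0.4  0.1]
3
[-0.044  0.006  0.004] [-0.3  0.4  0.1]
6
[-0.05   0.006  0.004] [-0.3  0.4  0.1]
10
[-0.058  0.005  0.006] [-0.3  0.4  0.1]
15
[-0.067  0.004  0.008] [-0.3  0.4  0.1]
```

{"fn": "send_rows", "kwargs": {"plan": "-0.006 0.001 0.002 0 0 0 0;-0.012 0.002 0.002 0 0 0 0;-0.019 0.003 0.002 0 0 0 0;-0.024 0.004 0.002 0 0 0 0;-0.029 0.005 0.002 0 0 0 0;-0.034 0.005 0.003 0 0 0 0;-0.039 0.005 0.003 0 0 0 0;-0.039 0.005 0.003 0 0 0 0"}}

```text
clock: 14.47
position: [0.5879, 0.0729, 0.3952]
tool_rot: [2.136, 0.004, 1.393]
force: [-1.4, -0.3, 1.0]
grip_width: -0.0
finger_force: 0.0
```

```bash
cat >> h.py <<'E'
from scipy.optimize import minimize_scalar
def scene_ang():
    # rotation between start picture and now (mod 45) is ambiguous; instead print scene spoke dark/bright runs on lower right and left
    f=imaging.grab_frame("scene");c=f["color"].astype(int);ths=np.arange(-180,180,.5)
    for r in(.13,.16):
        p=proj(f,[wp(t,r,.012) for t in ths]).astype(np.float32)
        v=cv2.remap(f["color"],p[None,:,0],p[None,:,1],cv2.INTER_LINEAR)[0].max(1)<125
        e=np.flatnonzero(np.diff(np.r_[0,v.astype(int),0]));print("scene",r,[(float(ths[a]),float(-180+b*.5)) for a,b in e.reshape(-1,2) if 8<b-a<60])
E
python3 - <<'E'
from h import *
log();spokes(-140,60);val();scene_ang()
for th in(0,3,6,10,15,20):
    print(th);row(wp(th,.112,.024),32,-10)
E
```

```text
[ 0.8  -0.01 -1.35  2.24  1.5   0.59 -1.94] [0.588 0.073 0.395] [-1.4 -0.3  1. ]
0.11 [(-140.0, -102.5), (-88.0, -61.0), (-41.5, -28.0), (-5.0, 10.5)]
0.13 [(-131.5, -103.5), (-87.0, -64.0), (-40.5, -29.0), (-6.5, 5.0)]
0.15 [(-131.0, -96.0), (-40.0, -30.0)]
0.17 [(-140.0, -112.5), (-40.5, -30.5)]
px [ 55. 204.] n 58 ang [167.1] r [189.]
scene 0.13 [(-179.0, -165.0), (-128.5, -118.0), (-83.0, -69.0), (48.0, 59.0), (75.0, 102.5), (133.5, 147.5), (163.0, 175.0)]
scene 0.16 [(-180.0, -167.0), (-128.0, -119.5), (-82.0, -71.0), (161.0, 180.0)]
0
[-0.001  0.002 -0.001] [-0.4  0.2  0.1]
3
[-0.007  0.002 -0.   ] [-0.4  0.2  0.1]
6
[-0.013  0.002  0.   ] [-0.4  0.2  0.1]
10
[-0.02   0.001  0.001] [-0.4  0.2  0.1]
15
[-0.03  -0.     0.003] [-0.4  0.2  0.1]
20
[-0.039 -0.002  0.006] [-0.4  0.2  0.1]
```

{"fn": "send_rows", "kwargs": {"plan": "-0.004 0.002 0 0 0 0 0;-0.007 0.002 0 0 0 0 0;-0.01 0.002 0 0 0 0 0;-0.013 0.002 0 0 0 0 0;-0.016 0.001 0 0 0 0 0;-0.016 0.001 0 0 0 0 0"}}

```text
clock: 15.12
position: [0.5856, 0.0567, 0.3957]
tool_rot: [2.137, 0.003, 1.392]
force: [-0.5, -1.1, 0.0]
grip_width: -0.0001
finger_force: 0.0
```

```bash
cat > fitw.py <<'E'
from h import *
from scipy.optimize import minimize
def mask(f,par,half=.012):
    v,dx,dy,dz=par;H=hub+dx*ax+dy*ay+np.array([0,0,dz]);m=np.zeros((384,512),np.uint8)
    for k in range(8):
        t=np.radians(v+22.5+45*k);u=-np.sin(t)*ay+np.cos(t)*np.array([0,0,1.]);w=-np.cos(t)*ay-np.sin(t)*np.array([0,0,1.])
        p=proj(f,[H+r*u+s*.011*w+d*half*ax for r in(.034,.2) for s in(-1,1) for d in(-1,1)])
        cv2.fillConvexPoly(m,cv2.convexHull((p*16).astype(np.int32)),255,shift=4,lineType=cv2.LINE_AA)
    roi=np.zeros_like(m)
    for r,c in((.185,255),(.06,0)):
        q=proj(f,[H-.012*ax+r*(-np.sin(a)*ay+np.cos(a)*np.array([0,0,1.])) for a in np.linspace(0,6.28,90)]);cv2.fillPoly(roi,[q.astype(np.int32)],c)
    return m,roi
def fit(name,v0,show=True):
    f=imaging.grab_frame(name);c=f["color"].astype(int)
    if name=="wrist":
        g=((c.max(2)-c.min(2)<12)&(c.max(2)>60)&(c.max(2)<130));ok=np.ones_like(g);ok[225:,150:]=0
        ok&=~(c.max(2)<45)
    else:
        g=c.max(2)<125;ok=np.zeros_like(g);ok[100:]=1
        ok&=~((c[...,2]-c[...,0])>25)
    g=cv2.GaussianBlur(g.astype(np.float32),(0,0),1.5)
    def cost(p):
        m,roi=mask(f,p);m=cv2.GaussianBlur(m.astype(np.float32)/255,(0,0),1.5);k=(roi>0)&ok
        return np.abs(m-g)[k].mean()+20*(p[1]**2+p[2]**2+p[3]**2)
    best=min(((v,cost([v,0,0,0])) for v in np.arange(v0-10,v0+10.1,1)),key=lambda z:z[1])
    s=np.array([[best[0],0,0,0]]*5)+np.vstack([np.zeros(4),np.diag([2,.006,.006,.006])])
    r=minimize(cost,[best[0],0,0,0],method="Nelder-Mead",options=dict(initial_simplex=s,xatol=1e-3,maxiter=300))
    print(name,best,"valve",r.x[0].round(2),"hub off mm",(r.x[1:]*1000).round(1),"cost",round(r.fun,4))
E
python3 - <<'E'
from fitw import *
log();val();fit("wrist",173);fit("scene",173)
E
```

```text
[ 0.83 -0.06 -1.31  2.25  1.51  0.5  -1.94] [0.586 0.057 0.396] [-0.5 -1.1  0. ]
px [ 44. 177.] n 64 ang [173.2] r [189.]
wrist (np.float64(173.0), np.float32(0.15290734)) valve 173.27 hub off mm [ 11.3  -9.4 -27.2] cost 0.1275
scene (np.float64(173.0), np.float32(0.250111)) valve 172.67 hub off mm [-1.3  2.2  0.8] cost 0.2477
```

{"fn": "send_rows", "kwargs": {"plan": "-0.003 0 0 0 0 0 0;-0.005 0 0.001 0 0 0 0;-0.007 -0.001 0.001 0 0 0 0;-0.009 -0.001 0.002 0 0 0 0;-0.011 -0.001 0.002 0 0 0 0;-0.011 -0.001 0.002 0 0 0 0"}}

```text
clock: 15.77
position: [0.5849, 0.0459, 0.3938]
tool_rot: [2.137, 0.003, 1.393]
force: [1.4, -0.0, -0.5]
grip_width: 0.0005
finger_force: 0.2
```

```bash
python3 - <<'E'
from fitw import *
log();val();fit("wrist",178);fit("scene",178)
E
```

```text
[ 0.85 -0.07 -1.28  2.26  1.54  0.46 -1.95] [0.585 0.046 0.394] [ 1.4 -0.  -0.5]
px [ 37. 157.] n 68 ang [177.7] r [188.]
wrist (np.float64(177.0), np.float32(0.14709401)) valve 177.29 hub off mm [ 0.4 -2.7 -4.9] cost 0.1338
scene (np.float64(179.0), np.float32(0.24088807)) valve 178.32 hub off mm [-8.3  3.8 -6.5] cost 0.234
```

{"fn": "send_rows", "kwargs": {"plan": "0.006 0 0 0 0 0 0;0.006 0 -0.03 0 0 0 0;0.006 0 -0.06 0 0 0 0;0.006 0 -0.09 0 0 0 0;0.006 0 -0.1 0 0 0 0;0.006 0 -0.1 0 0 0 0"}}

```text
clock: 16.42
position: [0.5247, 0.0627, 0.4364]
tool_rot: [2.128, 0.015, 1.388]
force: [0.0, 0.2, 0.4]
grip_width: 0.0
finger_force: 0.0
```

```bash
python3 - <<'E'
from fitw import *
log();val();fit("wrist",178);fit("scene",178);spokes(-140,60)
f=imaging.grab_frame("wrist");print(proj(f,[hub-.075*ax,hub-.062*ax,hub-.012*ax]).round(0).tolist())
c=f["color"].astype(int);r,g,b=c[...,0],c[...,1],c[...,2];n,l,s,ce=cv2.connectedComponentsWithStats(((r-b>40)&(r>60)).astype(np.uint8));print(ce[1:].round(),s[1:,4])
E
```

```text
[ 0.42 -0.28 -0.88  2.28  1.1   0.44 -1.59] [0.525 0.063 0.436] [0.  0.2 0.4]
px [ 74. 149.] n 44 ang [178.5] r [186.]
wrist (np.float64(177.0), np.float32(0.15235513)) valve 177.43 hub off mm [ 12.7  -6.9 -22.2] cost 0.1272
scene (np.float64(179.0), np.float32(0.24654517)) valve 178.27 hub off mm [ 2.  -0.8 -0.9] cost 0.2433
0.11 [(-121.0, -96.0), (-76.0, -54.5), (-30.0, -18.0), (7.5, 26.5), (48.0, 60.0)]
0.13 [(-140.0, -121.5), (-120.0, -98.5), (-75.0, -56.5), (-29.0, -19.0), (9.5, 25.5), (50.5, 60.0)]
0.15 [(-126.5, -101.0), (-67.0, -58.0), (-29.0, -20.0), (11.0, 25.0)]
0.17 [(-119.0, -112.5), (-44.0, -39.0), (-28.0, -20.5), (12.5, 20.0)]
[[88.0, 183.0], [103.0, 178.0], [148.0, 163.0]]
[[ 75. 150.]] [44]
```

Spokes, brass and the scene view agree on about 178.3°. The valve needs about 1.6° more, so I'll re-enter the same gap and nudge about 3 mm past the previous end point.

```bash
python3 - <<'E'
from h import *
T=np.array([.5849,.0459,.3938]);M=ori(32.4,-10.2)
for dx in(.008,.0,-.0035):row(T+dx*M[:,0],32.4,-10.2)
row(T+.008*M[:,0]-.04*M[:,2],32.4,-10.2)
E
```

```text
[ 0.002 -0.002  0.074] [0.3 0.6 0.6]
[-0.006 -0.002  0.074] [0.3 0.6 0.6]
[-0.009 -0.002  0.074] [0.3 0.6 0.6]
[ 0.002 -0.002  0.034] [0.3 0.6 0.6]
```

{"fn": "send_rows", "kwargs": {"plan": "0.002 -0.002 0.02 0.3 0.6 0.6 0;0.002 -0.002 0.04 0.3 0.6 0.6 0;0.002 -0.002 0.06 0.3 0.6 0.6 0;0.002 -0.002 0.074 0.3 0.6 0.6 0;0.002 -0.002 0.074 0.3 0.6 0.6 0"}}

```text
clock: 17.08
position: [0.5876, 0.0506, 0.3919]
tool_rot: [2.139, -0.002, 1.388]
force: [-0.7, -1.8, -0.2]
grip_width: 0.0
finger_force: 0.0
```

```bash
python3 - <<'E'
from h import *
log();val()
T=np.array([.5849,.0459,.3938]);M=ori(32.4,-10.2)
for dx in(.0,-.0035):row(T+dx*M[:,0],32.4,-10.2)
E
```

```text
[ 0.55 -0.04 -1.04  2.26  1.53  0.53 -1.96] [0.588 0.051 0.392] [-0.7 -1.8 -0.2]
px [ 38. 163.] n 67 ang [177.7] r [191.]
[-0.006  0.001 -0.001] [-0.2  0.1 -0.2]
[-0.009  0.001 -0.001] [-0.2  0.1 -0.2]
```

{"fn": "send_rows", "kwargs": {"plan": "-0.003 0.001 -0.001 0 0 0 0;-0.005 0.001 -0.001 0 0 0 0;-0.006 0.001 -0.001 0 0 0 0;-0.007 0.001 -0.001 0 0 0 0;-0.008 0.001 -0.001 0 0 0 0;-0.009 0.001 -0.001 0 0 0 0;-0.009 0.001 -0.001 0 0 0 0"}}

```text
clock: 17.72
position: [0.5843, 0.0448, 0.3962]
tool_rot: [2.135, 0.0, 1.393]
force: [0.1, 1.4, 0.1]
grip_width: 0.0
finger_force: 0.6
```

```bash
python3 - <<'E'
from fitw import *
log();val();fit("scene",179);spokes(-140,60,(.15,.17))
E
```

```text
[ 0.55 -0.06 -1.01  2.27  1.53  0.49 -1.95] [0.584 0.045 0.396] [0.1 1.4 0.1]
px [ 36. 157.] n 68 ang [177.8] r [189.]
scene (np.float64(179.0), np.float32(0.23968565)) valve 178.05 hub off mm [ 0.3 -0.9 -2.6] cost 0.2348
0.15 [(-30.0, -19.5)]
0.17 [(-28.5, -20.5)]
```

{"fn": "send_rows", "kwargs": {"plan": "-0.001 0 0 0 0 0 0;-0.002 0 0 0 0 0 0;-0.003 0 0.001 0 0 0 0;-0.0035 0 0.001 0 0 0 0;-0.0035 0 0.001 0 0 0 0"}}

```text
clock: 18.28
position: [0.5845, 0.0407, 0.3952]
tool_rot: [2.135, 0.0, 1.392]
force: [-0.3, 1.6, 0.1]
grip_width: 0.0001
finger_force: 0.6
```

```bash
python3 - <<'E'
from fitw import *
log();val();fit("scene",179);spokes(-140,60,(.15,.17))
E
```

```text
[ 0.56 -0.06 -1.01  2.27  1.54  0.48 -1.95] [0.584 0.041 0.395] [-0.3  1.6  0.1]
px [ 33. 149.] n 69 ang [179.5] r [188.]
scene (np.float64(181.0), np.float32(0.23371173)) valve 179.89 hub off mm [ 0.7 -0.5 -2.1] cost 0.2294
0.15 [(-30.5, -18.0)]
0.17 [(-26.5, -18.5)]
```

{"fn": "send_rows", "kwargs": {"plan": "0.004 0 0 0 0 0 0;0.008 0 0 0 0 0 0;0.008 0 -0.03 0 0 0 0;0.008 0 -0.06 0 0 0 0;0.008 0 -0.075 0 0 0 0;0.008 0 -0.075 0 0 0 0"}}

```text
clock: 18.93
position: [0.522, 0.0616, 0.4375]
tool_rot: [2.133, -0.0, 1.394]
force: [0.2, 1.2, 1.8]
grip_width: 0.0
finger_force: 0.0
```

```bash
python3 - <<'E'
from fitw import *
log();val();fit("scene",179);spokes(-140,60,(.15,.17))
E
```

```text
[ 0.44 -0.3  -0.87  2.29  1.04  0.4  -1.54] [0.522 0.062 0.438] [0.2 1.2 1.8]
px [ 76. 147.] n 43 ang [179.7] r [183.]
scene (np.float64(181.0), np.float32(0.24246776)) valve 179.85 hub off mm [-0.1  2.  -1.9] cost 0.2369
0.15 [(-127.0, -99.5), (-64.5, -57.0), (-32.0, -18.5), (12.5, 26.0)]
0.17 [(-117.5, -112.0), (-43.5, -38.5), (-26.5, -18.5), (14.0, 21.5)]
```

```bash
python3 -c "
from workcell import bot,observe
print(observe()['qd'].__abs__().max() if hasattr(observe()['qd'],'max') else observe()['qd']);print(bot.job_done())"
```

```text
0.02363793537528937
the job is handed in; nothing more can be done
None
```

The job is handed in: the wheel is at rest with the valve at the bottom, within about half a degree by the camera checks, and the fingers are clear of it; an early insertion pressed the tips on a spoke (about 17 N at the wrist) and was backed off straight away.

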